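# Load the light board into the transmitted-light base

### The job

Take the light board, the one with the handle, and slide it, contact edge first, along the two guides of the light base until it meets the spring contacts, with both ejector levers still open. Then swing both levers inward until they lie flat along the board's front edge, so that they draw the board fully home and lock it, and let go. Do not disturb the pinned beetles or the specimen case.

Things in the scene. Friction and masses are not known exactly. Their poses are not given: they have to be found in the camera images.
- light_base: Flat grey fixed base, 212 x 160 x 36 mm, two aluminium guides along x. Origin on the desk; x points from the open mouth (robot side) to the contact end, z up. The 130 mm wide board slides on runners (top at z 12 mm, x -84 to 84 mm) between walls with inner faces at y = +-67 mm. Seated: board origin at (0, 0, 12 mm) in this frame, same axes. Guides, board and levers are slippery (friction 0.18).
- guide_mouth (a point): Middle of the mouth of the guides: base x = -92 mm, at runner height. The walls begin here with rounded posts. Their first 20 mm (x -92 to -72 mm, up to z = 34 mm, rounded on top) are the keepers; behind each the wall is notched (x -72 to -40 mm, wall top z 17.5 mm): a closing lever's nose turns into the notch and pulls against the keeper.
- guide_lips (a point): Base x = -44 mm, at runner height: here the upper lips begin. They reach over the board's edges (beyond y = +-59 mm), underside 7.6 mm above the runners, with a sloped lead-in over the first 14 mm (entry about 14 mm above the runners). From the mouth to here the guides are open at the top, so the board's far end can be lowered on to the runners and then slid on.
- contact_bar (a point): Middle of the front of the spring-loaded contact bar, base x = 69 mm, before the contact head (face at x = 75.7 mm, 36 mm high). It resists with 3 N at first touch, 6 N with the board home, and pushes the board back about 6 mm (to board x = -6 mm in the base frame) if the levers do not hold it.
- light_board: Loose aluminium LED board, 150 (x) x 130 (y) x 6 mm, 0.28 kg, white diffuser on top. Origin: centre of its underside; x points from the handle end (front edge x = -75 mm) to the contact edge (x = 75 mm, corners rounded by 8 mm), z up. Starts flat on the desk left or right of the base, contact edge roughly away from the robot. Lever pivots at x = -68 mm, y = +55 mm (left) and -55 mm (right).
- board_handle (a point): Centre of the black handle bar on the board: at board x = -38 mm, y = 0, 34 mm above the underside. The bar runs along board y, 88 mm long, 12 mm thick (along x), 16 mm high, over a leg at each end (y = +-38 mm); free on both sides, to be pinched from above across its 12 mm.
- lever_left (a joint): Left ejector lever (board y = +55 mm), swings level about its pivot. 0 = open: arm straight out over the front edge (board -x). 1.571 = closed: arm flat inward along the front edge (board -y); closes counter-clockwise seen from above. Friction hinge (0.15 Nm), stays where left. Over about the last 0.6 rad it pulls the board home, 3 to 8 N at the tab; it catches if the board is within 8 mm of home.
- lever_right (a joint): Right ejector lever (board y = -55 mm), the mirror image: 0 = open (arm along board -x), 1.571 = closed (arm along board +y). Seen from above it closes clockwise.
- lever_left_tab (a point): Middle of the left lever's grey thumb tab, 44 mm from the pivot, 24 mm above the board's underside. The tab is 16 mm long (along the arm), 10 mm thick, 7 to 31 mm above the underside; the rest of the arm is 9 mm thick, up to 18 mm above it.
- lever_right_tab (a point): The same point on the right lever.
- beetle1: Beetle on a pin in a white foam cube (24 x 30 x 18 mm), 52 mm high, loose; bystander. Origin under the cube.
- beetle2: Second beetle on a foam cube, the same; bystander.
- beetle3: Third beetle on a foam cube, the same; bystander.
- specimen_case: Black flat specimen case, 129 x 170 x 49 mm, on the other side of the base from the board; bystander. Origin at the centre of its underside.

How it is judged:
On the way:
1. the board lies in both guides, up to the spring contacts, with both levers still open (x of light_board in the frame of light_base above -0.01 m and y of light_board in the frame of light_base between -0.004 and 0.004 m and z of light_board in the frame of light_base between 0.008 and 0.016 m and value of joint each of lever_left, lever_right below 0.7 rad), for 0.2 s.
At the end, for the whole second after the job is handed in: The board rests in both guides within 3 mm of home against the spring contacts, both levers are closed along the front edge (1.42 rad or more of 1.57), and nothing moves (x of light_board in the frame of light_base between -0.003 and 0.003 m and y of light_board in the frame of light_base between -0.003 and 0.003 m and z of light_board in the frame of light_base between 0.009 and 0.015 m and angle between the x axis of light_board and the x axis of light_base, either way round below 0.04 rad and value of joint each of lever_left, lever_right above 1.42 rad and linear speed of light_board below 0.01 m/s); the robot touches nothing.
It fails at once if a pinned beetle is pushed more than 20 mm or tipped (distance of any of beetle1, beetle2, beetle3 from where it was at the start of the episode above 0.02 m or angle between any of beetle1, beetle2, beetle3's own z axis and vertical above 0.4 rad).
It fails at once if the specimen case is pushed more than 20 mm (distance of specimen_case from where it was at the start of the episode above 0.02 m).
It also fails if it takes over 72 s, if anything falls off the work surface, if the arm or the gripper's body presses on something with over 40 N, if the wrist force passes 120 N, or if a joint passes its speed limit or range.

### The arm

A 7-joint arm with a two-finger parallel gripper is mounted at the origin on a cart in front of the work surface, level with it; the furniture and walls round the work are solid. World frame = base frame: x ahead of the robot, y to its left, z up, the work surface at z = 0. Lengths are in m, angles in rad, forces in N, time in s.
With the tool pointing down it reaches from about 0.4 to 0.875 m from the base axis. Payload 6.5 kg.
Tool frame: the origin (TCP) lies midway between the tips of the shut fingers; the grasp point (between the pads) lies 19 mm behind it; z points along the fingers, y is the line along which they close (so a half turn about z gives the same grasp; the last joint's range is limited). The gripper opens to 88 mm and grips with 3 to 60 N. Pads are 18 mm wide; open, the fingers measure 123 mm over their backs; the gripper's body (75 mm by 187 mm) begins 45 mm behind the grasp point.
Start: joints at [-1.407, 0.536, -0.004, 1.538, 0.003, 1.067, -0.071], TCP at [0.148, 0.633, 0.239] pointing down, gripper open.
Joint ranges: [-2.7, 2.7], [-0.37, 2.16], [-1.27, 1.26], [0.24, 2.4], [-1.31, 4.45], [0.19, 1.91], [-2.76, 2.76]. Speed limits (rad/s): [2.39, 2.39, 3.14, 3.14, 3.14, 3.14, 3.14].

### API

Orientations are given as a rotation vector (axis times angle).
In Python, from rig import manip gives the robot as it stands. The module is installed in compiled form; this text tells all that it offers. Calls block until the motion is done:
- manip.movep(position, orientation): joint-space move of the TCP to a pose.
- manip.servo_line(position, attitude=None, feed=0.15, max_force=None): straight line of the TCP; attitude=None keeps the orientation; feed is the mean speed in m/s. With max_force (N) it stops when the force on the tool has changed by that much, and returns True; else False.
- manip.move_j(angles): joint-space move.
- manip.command_gripper(opening, grip_force=None): finger opening in m; grip_force is the grip in N (None keeps the last); returns when the fingers have stopped.
- manip.wait(seconds).
- manip.inverse_kinematics(position, orientation): joint angles nearest the present ones, or None.
- manip.camera(name): name is "side" or "top"; returns the picture (384x512x3 uint8, red, green, blue); there is no depth.
- manip.camera_params(name): a dict with "vfov" (degrees; the focal length in pixels is half the picture's height over the tangent of half this angle, whatever the lens; pixels are square), "cx", "cy" (the principal point, pixels), "R" (3x3) and "t" (3): a world point X has camera coordinates R X + t. Camera axes: x right, y down, z forward; pixel columns grow to the right and rows downward; lengths in m; the calibration is good to about 2 mm. A picture is of the moment at which its call begins. camera_params takes no time and is no camera call.
A pose or a line that the arm cannot do raises manip.MotionError and nothing moves.
- manip.job_done(): hands the job in; it is judged then, once.
Readings, each from a call of its own:
- manip.current_time_s(): time.
- manip.current_q(): joint angles.
- manip.current_qd(): joint speeds.
- manip.current_joint_efforts(): joint torques, N m.
- manip.current_ee_pos(): TCP position.
- manip.current_eef_rot(): TCP orientation.
- manip.current_force(): force on the tool from outside, world axes, zero at the start.
- manip.current_ft_torque(): the same for the moment, N m.
- manip.current_finger_gap(): finger opening in m.
- manip.current_grip_force(): force on a finger pad.
Only numpy, scipy, OpenCV 4.12 (cv2) and the standard library are available. Lean on these libraries where they do the work, as an engineer would, in place of code of your own. Each camera call takes 0.05 s, during which the arm holds its last target. There are 200 camera calls.

## Working session

There is one attempt and no reset: what is moved stays moved. The work goes in short steps, each a Python script; the robot and the scene stay as the last script left them, time stands still between calls to the robot, and variables do not carry over. Pictures are saved under pics/ and viewed, at most 10 in all, crops included, and the job is handed in when it is done.

```bash
mkdir -p pics
python3 - <<'E'
from rig import manip
import cv2, numpy as np
for n in("top","side"):
    im=manip.camera(n); cv2.imwrite(f"pics/{n}0.png",cv2.cvtColor(im,cv2.COLOR_RGB2BGR))
    p=manip.camera_params(n); print(n,p)
print(manip.current_ee_pos(),manip.current_eef_rot(),manip.current_time_s())
E
```

```text
top {'vfov': 52.058525205728664, 'cx': 249.3132480801662, 'cy': 194.84132783428896, 'R': array([[ 0.00226978, -0.99994265,  0.0104665 ],
       [-0.99186023, -0.00358369, -0.12728098],
       [ 0.12731119, -0.0100924 , -0.99181148]]), 't': array([0.00626988, 0.5962228 , 1.17658322])}
side {'vfov': 53.115264218116984, 'cx': 257.60044387674384, 'cy': 195.11700657648444, 'R': array([[-0.99713117,  0.07270721,  0.02104985],
       [ 0.03019955,  0.63713916, -0.77015692],
       [-0.06940764, -0.76731177, -0.63750704]]), 't': array([0.56188009, 0.01694697, 1.3772373 ])}
[0.14794284 0.63239736 0.23794072] [-3.60090640e-01 -3.12081746e+00  2.37611231e-03] 0.1
```

View pics/top0.png

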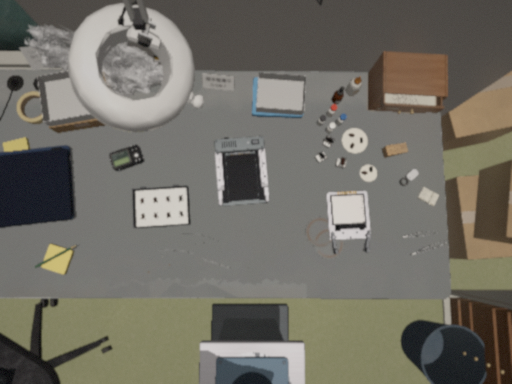

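View pics/side0.png

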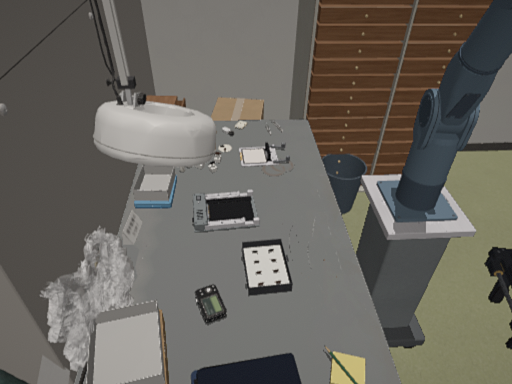

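The top view shows the base around (242,170) and the board around (348,215), with its levers at (335,245) and (366,243). The case is at (161,207), and small beetles sit near (321,157), (328,142) and (342,162). I'll zoom in on these.

Run:
```python
import cv2, numpy as np
a=cv2.imread("pics/top0.png"); s=cv2.imread("pics/side0.png")
c=cv2.resize(a[120:260,200:400],None,fx=4,fy=4,interpolation=cv2.INTER_CUBIC); cv2.imwrite("pics/c1.png",c)
c=cv2.resize(s[110:235,180:320],None,fx=4.8,fy=4.8,interpolation=cv2.INTER_CUBIC); cv2.imwrite("pics/c2.png",c)
```

```text
(no output)
```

View pics/c1.png

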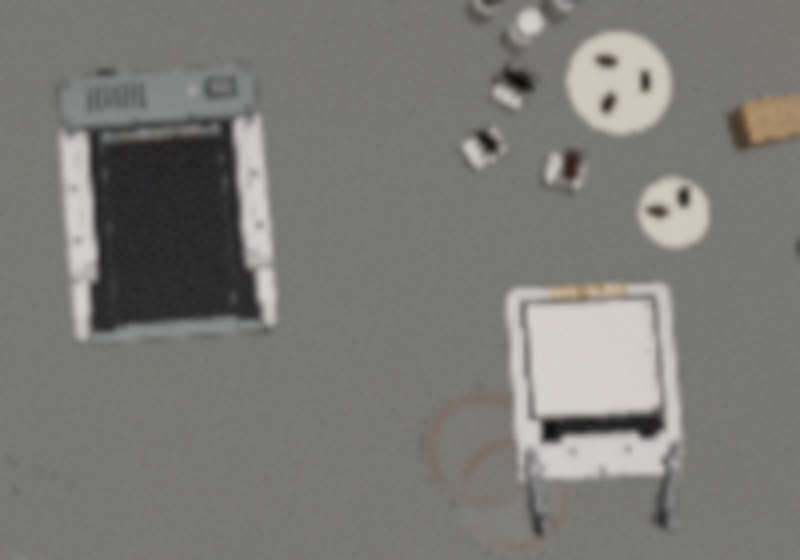

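View pics/c2.png

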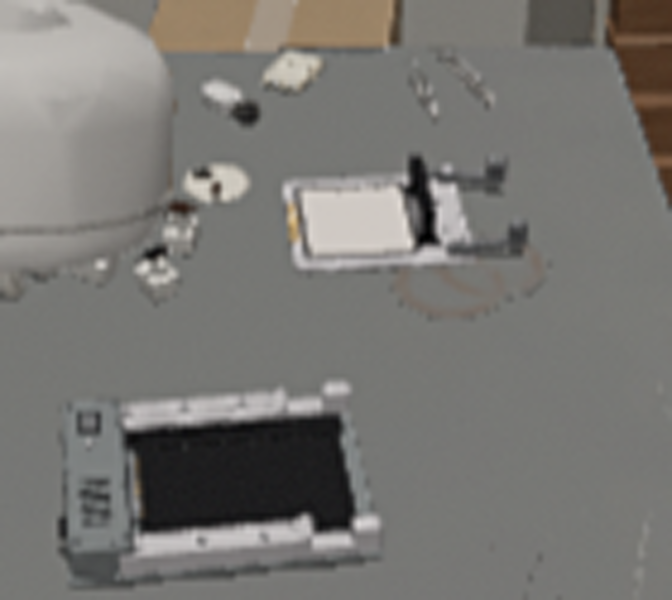

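The crops show the board's white rim at about px (327..371, 191..240) and its handle near (350,226). The levers are open. The base's walls run from (215,152) to (269,205), and the contact head is on top at (214..265, 136..152). Next I'll measure both from contours.

```bash
cat > h.py <<'E'
import cv2, numpy as np
from scipy.spatial.transform import Rotation as Ro
from rig import manip
U=4
def shot(n,name=None):
    im=manip.camera(n)
    if name: cv2.imwrite(f"pics/{name}.png",cv2.cvtColor(im,cv2.COLOR_RGB2BGR))
    return im
def ray(n,px,z):
    p=manip.camera_params(n); f=192/np.tan(np.radians(p["vfov"]/2)); px=np.atleast_2d(px).astype(float)
    d=np.c_[(px[:,0]-p["cx"])/f,(px[:,1]-p["cy"])/f,np.ones(len(px))]@p["R"]
    C=-p["R"].T@p["t"]; return C+d*((z-C[2])/d[:,2])[:,None]
def up(im,r):  # r = x0,y0,x1,y1
    return cv2.resize(im[r[1]:r[3],r[0]:r[2]],None,fx=U,fy=U,interpolation=cv2.INTER_CUBIC)
def topx(pts,r): return (np.asarray(pts,float).reshape(-1,2)+.5)/U-.5+np.array(r[:2])
def white(im,r,t=165):
    return (up(im,r).min(2)>t).astype(np.uint8)
def blobs(m,amin):
    cs,_=cv2.findContours(m,cv2.RETR_EXTERNAL,cv2.CHAIN_APPROX_NONE)
    return [c for c in cs if cv2.contourArea(c)>amin*U*U]
def board(im,r,z):
    """centre, yaw, sizes of board from rim (top of board at z)"""
    c=np.vstack(blobs(white(im,r),60)); w=ray("top",topx(c,r),z)[:,:2]
    (cx,cy),(a,b),ang=cv2.minAreaRect((w*1000).astype(np.float32))
    ang=(ang+45)%90-45
    return cx/1000,cy/1000,ang,a,b
def R(yaw,k=1):   # tool down, tool y along yaw
    y=k*np.array([np.cos(yaw),np.sin(yaw),0]); z=np.array([0,0,-1.]); 
    return Ro.from_matrix(np.c_[np.cross(y,z),y,z]).as_rotvec()
E
python3 - <<'E'
from h import *
im=shot("top")
print("desk",im[230,290],"board rim",im[236,350])
r=(320,185,380,246)
for t in(150,165,180):
    c=np.vstack(blobs(white(im,r,t),60)); w=ray("top",topx(c,r),.006)[:,:2]*1000
    print(t,cv2.minAreaRect(w.astype(np.float32)))
# handle: dark pixels within board
d=(up(im,r).max(2)<60).astype(np.uint8)
for c in blobs(d,10):
    w=ray("top",topx(c,r),.042)[:,:2]*1000; print("dark",cv2.minAreaRect(w.astype(np.float32)),w.min(0),w.max(0))
r=(205,125,280,215)
for t in(150,165,180):
  for c in blobs(white(im,r,t),30):
    px=topx(c,r); w=ray("top",px,.034)[:,:2]*1000; out=[]
    # inner / outer edges per image row, fitted x->y
    for lo,hi in((575,608),(640,730)):
        s=w[(w[:,0]>lo)&(w[:,0]<hi)]; m=np.median(s[:,1])
        for q in(s[s[:,1]>m],s[s[:,1]<m]):
            p=np.polyfit(q[:,0],q[:,1],1); out.append((np.round(np.polyval(p,(lo+hi)/2),1),np.round(np.degrees(np.arctan(p[0])),2)))
    print(t,w.min(0).round(1),w.max(0).round(1),out)
E
```

```text
desk [122 122 117] board rim [187 182 182]
150 ((538.18701171875, -304.76397705078125), (153.56195068359375, 133.172607421875), 2.635533332824707)
165 ((538.2135009765625, -304.81378173828125), (150.70787048339844, 130.7251434326172), 2.769023895263672)
180 ((538.2271728515625, -304.6654052734375), (148.91070556640625, 128.39817810058594), 2.7630884647369385)
dark ((499.32611083984375, -300.57666015625), (12.906574249267578, 88.75566101074219), 2.5344371795654297) [ 491.15066003 -344.8432911 ] [ 507.39383658 -256.45008613]
150 [566.7  88.7] [729.3 117.9] [(np.float64(105.5), np.float64(6.6)), (np.float64(93.8), np.float64(-1.07)), (np.float64(113.9), np.float64(3.17)), (np.float64(94.2), np.float64(6.16))]
150 [578.9 -52. ] [743.6 -20.2] [(np.float64(-41.6), np.float64(15.02)), (np.float64(-51.0), np.float64(-3.83)), (np.float64(-24.5), np.float64(4.55)), (np.float64(-45.0), np.float64(4.9))]
165 [568.3  89.5] [727.7 116.3] [(np.float64(104.2), np.float64(6.33)), (np.float64(94.8), np.float64(-1.51)), (np.float64(112.6), np.float64(3.25)), (np.float64(95.0), np.float64(5.98))]
165 [580.4 -51.2] [742. -21.] [(np.float64(-42.5), np.float64(15.15)), (np.float64(-50.1), np.float64(-2.55)), (np.float64(-25.3), np.float64(4.44)), (np.float64(-43.9), np.float64(4.93))]
  return _methods._mean(a, axis=axis, dtype=dtype,
  ret = ret.dtype.type(ret / rcount)
Traceback (most recent call last):
TypeError: expected non-empty vector for x
```

```bash
cat >> h.py <<'E'
def base(im):
    """base x0,y0,yaw from wall lips (inner/outer edges) and keeper fronts"""
    r=(205,125,280,215); th=np.radians(4.6); E=[]; fr=[]
    for c in blobs(white(im,r),30):
        w=ray("top",topx(c,r),.034)[:,:2]; fr.append(w[:,0].min())
        s=w[(w[:,0]>.650)&(w[:,0]<.722)]; v=s[:,1]-s[:,0]*np.tan(th); m=(v.min()+v.max())/2
        for q in(s[v>m],s[v<m]):
            a,b,x,y=cv2.fitLine((q*1000).astype(np.float32),cv2.DIST_HUBER,0,.01,.01).ravel()
            E.append((y+(685-x)*b/a,np.degrees(np.arctan(b/a))))
    return np.array(E).round(2),np.array(fr)
E
python3 - <<'E'
from h import *
im=shot("top"); print(base(im))
r=(205,125,280,215)
d=(up(im,r).max(2)<65).astype(np.uint8)
for c in blobs(d,300):
    w=ray("top",topx(c,r),.012)[:,:2]*1000; print("floor",cv2.minAreaRect(w.astype(np.float32)))
# board edges line fits
r=(320,185,380,246); c=np.vstack(blobs(white(im,r),60)); w=ray("top",topx(c,r),.006)[:,:2]*1000
for nm,s,in(("L",w[(w[:,1]>-260)&(abs(w[:,0]-545)<55)]),("R",w[(w[:,1]<-350)&(abs(w[:,0]-545)<55)]),("far",w[(w[:,0]>590)&(abs(w[:,1]+302)<50)]),("near",w[(w[:,0]<480)&(abs(w[:,1]+308)<45)])):
    a,b,x,y=cv2.fitLine(s.astype(np.float32),cv2.DIST_HUBER,0,.01,.01).ravel()
    print(nm,np.degrees(np.arctan2(b,a)).round(2),x.round(1),y.round(1))
# beetles: white cubes
r=(312,130,350,172)
for c in blobs(white(im,r,150),4): print("beetle",ray("top",topx(c,r).mean(0),.018)[0,:2].round(3))
for px in((161,186),(161,228),(133,207),(190,207)): print("case",ray("top",px,.049)[0,:2].round(3))
E
```

```text
(array([[113.2 ,   4.54],
       [ 94.68,   4.45],
       [-25.42,   3.96],
       [-43.89,   4.98]], dtype=float32), array([0.56826417, 0.58043014]))
floor ((661.9034423828125, 32.618045806884766), (160.07266235351562, 128.88241577148438), 4.99332857131958)
L 3.5 550.4 -248.7
R 2.66 548.0 -360.3
far -87.16 600.4 -301.2
near -87.11 464.1 -308.1
beetle [ 0.707 -0.274]
beetle [ 0.718 -0.211]
beetle [ 0.764 -0.239]
beetle [ 0.777 -0.303]
case [0.621 0.279]
case [0.493 0.275]
case [0.556 0.362]
case [0.557 0.189]
```

Run:
```python
from h import *
yaw=np.radians(2.8); hx,hy=.4998,-.304
for k in(1,-1):
    print(k,[None if (q:=manip.inverse_kinematics(p,R(y,k))) is None else q.round(2) for p,y in(((hx,hy,.015),yaw),((.5,.02,.1),np.radians(4.5)),((.63,.03,.027),np.radians(4.5)))])
k=1 if manip.inverse_kinematics((hx,hy,.015),R(yaw,1)) is not None and abs(manip.inverse_kinematics((hx,hy,.015),R(yaw,1))[6])<1.9 else -1
print("k",k)
manip.movep((.45,.1,.25),R(yaw,k)); manip.movep((hx,hy,.12),R(yaw,k)); manip.command_gripper(.045,40)
print("hit",manip.servo_line((hx,hy,.015),R(yaw,k),feed=.1,max_force=8))
manip.command_gripper(0,45); print(manip.current_finger_gap(),manip.current_grip_force(),manip.current_ee_pos(),manip.current_time_s())
manip.servo_line((hx,hy,.13),feed=.08); print(manip.current_finger_gap(),manip.current_force(),manip.current_ft_torque(),manip.current_ee_pos(),manip.current_time_s())
shot("side","s1");shot("top","t1")
a=cv2.imread("pics/s1.png")[60:260,150:400]; b=cv2.imread("pics/t1.png")[130:280,200:400]
cv2.imwrite("pics/m1.png",np.hstack([cv2.resize(a,(400,320)),cv2.resize(b,(400,320))]))
```

```text
1 [array([ 0.1 ,  0.82,  0.51,  1.85, -0.63,  0.64,  1.05]), array([-0.48,  0.54,  0.45,  2.05, -0.38,  0.64,  0.3 ]), array([-0.41,  0.83,  0.42,  1.72, -0.49,  0.7 ,  0.35])]
-1 [array([-0.23,  1.13,  1.08,  1.87, -1.23,  1.01, -1.67]), array([-0.9 ,  0.82,  1.09,  2.07, -0.97,  0.9 , -2.31]), array([-0.78,  1.14,  1.08,  1.74, -1.17,  1.06, -2.32])]
k 1
hit False
0.011382751362039535 45.00002883374691 [ 0.50001665 -0.30399502  0.01514211] 6.55
0.011504050821789605 [-0.36405421  0.45631392 -2.696024  ] [-0.05949515  0.12528176  0.00591074] [ 0.49949895 -0.30381149  0.12949645] 8.1333
```

View pics/m1.png

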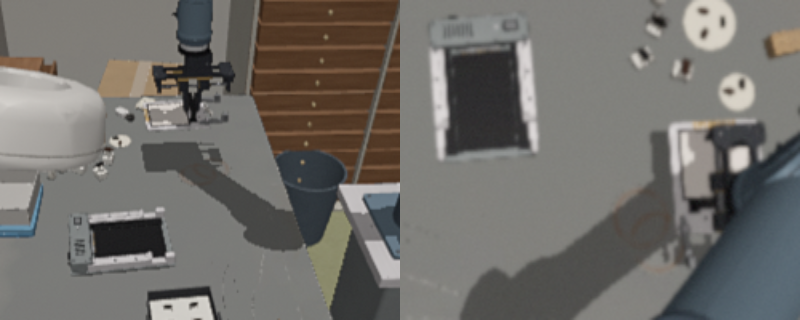

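The side/top composite shows the board gripped and lifted level. Its white rim is at about composite (672..760, 122..265) and the base is clear. Next I'll move in front of the mouth and measure the board there against the base.

```bash
cat >> h.py <<'E'
X0,Y0,PS=.6665,.0331,np.radians(4.5)
def W(bx,by,z,ps=None):
    c,s=np.cos(PS),np.sin(PS); return np.array([X0+c*bx-s*by,Y0+s*bx+c*by,z])
E
python3 - <<'E'
from h import *
manip.servo_line(W(-.218,0,.13),R(PS),feed=.15); manip.servo_line(W(-.218,0,.045),R(PS),feed=.1); manip.wait(.2)
print(manip.current_ee_pos(),W(-.218,0,.045),manip.current_time_s())
im=shot("top","t2"); shot("side","s2")
a=cv2.imread("pics/t2.png")[125:275,180:320]; b=cv2.imread("pics/s2.png")[160:260,180:400]
cv2.imwrite("pics/m2.png",np.vstack([cv2.resize(a,None,fx=2.5,fy=2.5,interpolation=cv2.INTER_CUBIC),np.zeros((1,350,3),np.uint8),cv2.resize(b,(350,160))]))
E
```

```text
[0.44953519 0.01614012 0.04543524] [0.44917202 0.01599592 0.045     ] 11.7417
```

View pics/m2.png

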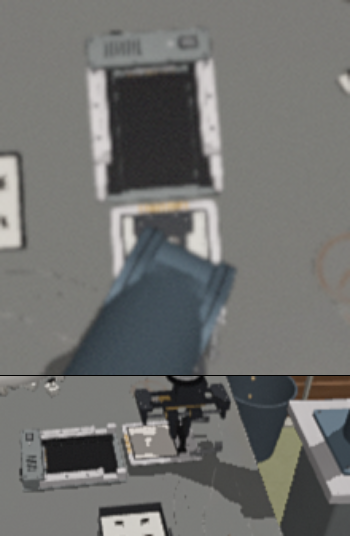

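The composite shows the board's contact edge right in front of the mouth, at top px about (224..268, 207), level and facing the right way. Now I'll measure its lateral offset in the base frame.

```bash
cat >> h.py <<'E'
def tobase(w):
    c,s=np.cos(PS),np.sin(PS); d=w[:,:2]-[X0,Y0]; return 1000*np.c_[d[:,0]*c+d[:,1]*s,-d[:,0]*s+d[:,1]*c]
def scan(im,z,xs,half,t=160):
    """outermost white edges left/right along base-y lines at base x (mm), plane z"""
    g=im.min(2).astype(np.float32); p=manip.camera_params("top"); f=192/np.tan(np.radians(p["vfov"]/2)); out=[]
    yy=np.arange(-half,half,.25)
    for x in xs:
        P=np.array([W(x/1000,y/1000,z) for y in yy])@p["R"].T+p["t"]; u=P[:,:2]/P[:,2:]*f+[p["cx"],p["cy"]]
        v=cv2.remap(g,u[:,0].astype(np.float32)[None],u[:,1].astype(np.float32)[None],cv2.INTER_LINEAR)[0]
        i=np.where(v>t)[0]; out.append((x,yy[i[0]],yy[i[-1]]))
    return np.array(out)
E
python3 - <<'E'
from h import *
im=shot("top")
o=scan(im,.036,range(-150,-112,4),80); print("board\n",o.round(1)); print(np.mean(o[:,1:],0))
for nm,q in(("R",o[:,1]),("L",o[:,2])): print(nm,np.degrees(np.polyfit(o[:,0],q,1)[0]))
o=scan(im,.034,range(-30,65,6),95); print("walls\n",o.round(1)); print(np.mean(o[:,1:],0))
o=scan(im,.034,range(-88,-74,3),95); print("keepers\n",o.round(1))
# near/far profile along x at several y: white far edge of board
g=im.min(2).astype(np.float32); p=manip.camera_params("top"); f=192/np.tan(np.radians(p["vfov"]/2)); xx=np.arange(-130,-70,.25)
for y in(-50,-40,-30,30,40,50,-73,73):
    P=np.array([W(x/1000,y/1000,.036) for x in xx])@p["R"].T+p["t"]; u=(P[:,:2]/P[:,2:]*f+[p["cx"],p["cy"]]).astype(np.float32)
    v=cv2.remap(g,u[:,0][None],u[:,1][None],cv2.INTER_LINEAR)[0]; i=np.where(v>155)[0]
    print(y,xx[i[0]] if len(i) else None,xx[i[-1]] if len(i) else None)
E
```

```text
board
 [[-150.   -68.2   63. ]
 [-146.   -67.8   63. ]
 [-142.   -67.8   63.2]
 [-138.   -68.    63.5]
 [-134.   -68.2   63.5]
 [-130.   -68.8   63.2]
 [-126.   -69.    62.5]
 [-122.   -68.8   62.2]
 [-118.   -68.8   62.2]
 [-114.   -68.    62. ]]
[-68.325  62.85 ]
R -1.1502561796186963
L -1.9532652106732509
walls
 [[-30.  -79.8  79. ]
 [-24.  -79.5  79. ]
 [-18.  -79.8  78.5]
 [-12.  -79.5  79. ]
 [ -6.  -79.2  79.5]
 [  0.  -79.5  79.8]
 [  6.  -79.2  79.8]
 [ 12.  -79.2  79.8]
 [ 18.  -79.5  79.5]
 [ 24.  -79.2  78.8]
 [ 30.  -79.   79.2]
 [ 36.  -79.2  79.8]
 [ 42.  -79.2  79.8]
 [ 48.  -79.2  79.8]
 [ 54.  -79.   79.8]
 [ 60.  -78.8  79.8]]
[-79.3125   79.40625]
keepers
 [[-88.  -77.8  77. ]
 [-85.  -77.8  77. ]
 [-82.  -78.   77. ]
 [-79.  -78.2  77.2]
 [-76.  -78.8  77.8]]
-50 -130.0 -104.0
-40 -130.0 -105.0
-30 -111.5 -109.25
30 -114.5 -104.75
40 -130.0 -104.5
50 -116.25 -105.5
-73 -93.5 -70.25
73 -94.75 -70.25
```

```bash
sed -i 's/^X0,Y0,PS=.*/X0,Y0,PS=.6665,.0330,np.radians(4.8)/' h.py
python3 - <<'E'
from h import *
D=.00275
def rep(s,h=None): print(s,h,"base",tobase(manip.current_ee_pos()[None])[0].round(1),"z",manip.current_ee_pos()[2].round(4),"F",manip.current_force().round(1),"t",manip.current_time_s())
manip.servo_line(W(-.218,D,.037),R(PS),feed=.06); rep("align")
h=manip.servo_line(W(-.175,D,.037),R(PS),feed=.04,max_force=10); rep("mouth",h)
if not h:
    h=manip.servo_line(W(-.175,D,.022),R(PS),feed=.03,max_force=5); rep("lower",h)
im=shot("top","t3"); shot("side","s3")
a=cv2.imread("pics/t3.png")[125:275,180:320]; b=cv2.imread("pics/s3.png")[180:240,190:320]
cv2.imwrite("pics/m3.png",np.hstack([cv2.resize(a,(373,400),interpolation=cv2.INTER_CUBIC),np.vstack([cv2.resize(b,(420,194),interpolation=cv2.INTER_CUBIC),np.zeros((206,420,3),np.uint8)])]))
E
```

```text
align None base [-218.4    2.9] z 0.0365 F [ 0.2 -0.6 -2.7] t 12.175
mouth False base [-175.4    2.7] z 0.037 F [-0.8 -0.  -1.8] t 13.4
lower True base [-175.     2.7] z 0.0224 F [0.2 0.1 4.4] t 13.8917
```

View pics/m3.png

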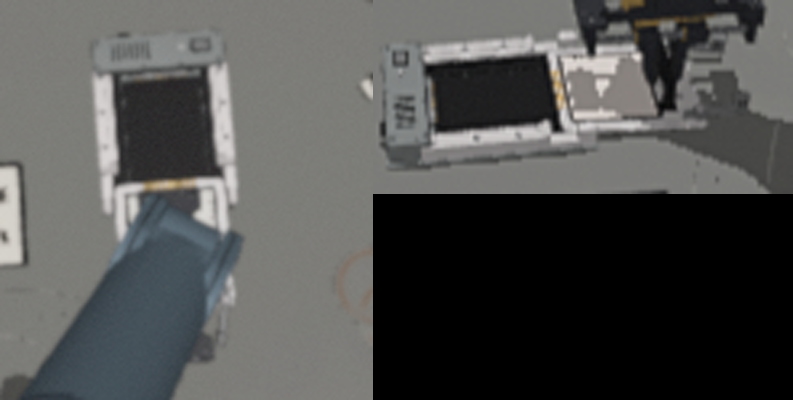

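The composite shows the nose between the keepers. Contact was felt at TCP z 22.4 mm where I expected 27, so the nose may have been pitched up in the pinch. I'll go back to the level height and check.

Run:
```python
from h import *
D=.00275
def rep(s,h=None): print(s,h,"base",tobase(manip.current_ee_pos()[None])[0].round(1),"z",manip.current_ee_pos()[2].round(4),"F",manip.current_force().round(1),"M",manip.current_ft_torque().round(2),"gap",manip.current_finger_gap().round(4),"t",manip.current_time_s())
print(Ro.from_rotvec(manip.current_eef_rot()).as_matrix()[:,2].round(3)); rep("now")
for z in(.0245,.0265): manip.servo_line(W(-.175,D,z),R(PS),feed=.03); manip.wait(.15); rep(z)
# nose rim height: far rim edge along x on several y, top view, at assumed z .018; side view contact edge too
im=shot("top"); o=scan(im,.018,range(-110,-92,3),66,150); print(o)
shot("side","s4")
b=cv2.imread("pics/s4.png")[180:240,190:320]; cv2.imwrite("pics/m4.png",cv2.resize(b,(780,360),interpolation=cv2.INTER_CUBIC))
```

```text
[ 0. -0. -1.]Traceback (most recent call last):
  File "<stdin>", line 4, in <module>
  File "<stdin>", line 3, in rep
AttributeError: 'float' object has no attribute 'round'
```

```bash
cat >> h.py <<'E'
D=.00275
def rep(s,h=None): print(s,h,"base",tobase(manip.current_ee_pos()[None])[0].round(1),"z",manip.current_ee_pos()[2].round(4),"F",manip.current_force().round(1),"M",manip.current_ft_torque().round(2),"gap",round(manip.current_finger_gap(),4),"t",manip.current_time_s())
E
python3 - <<'E'
from h import *
rep("now")
for z in(.0245,.0265): manip.servo_line(W(-.175,D,z),R(PS),feed=.03); manip.wait(.15); rep(z)
shot("side","s4")
b=cv2.imread("pics/s4.png")[180:240,190:320]; cv2.imwrite("pics/m4.png",cv2.resize(b,(780,360),interpolation=cv2.INTER_CUBIC))
E
```

```text
now None base [-175.     2.7] z 0.0225 F [0.2 0.2 4.1] M [-0.04 -0.49  0.02] gap 0.0112 t 13.9917
0.0245 None base [-174.9    2.7] z 0.0245 F [ 0.1 -0.9  2. ] M [-0.02 -0.4  -0.01] gap 0.0113 t 14.3917
0.0265 None base [-175.5    2.8] z 0.0263 F [-0.7  0.5 -1.4] M [-0.08  0.02 -0.02] gap 0.0113 t 14.7917
```

View pics/m4.png

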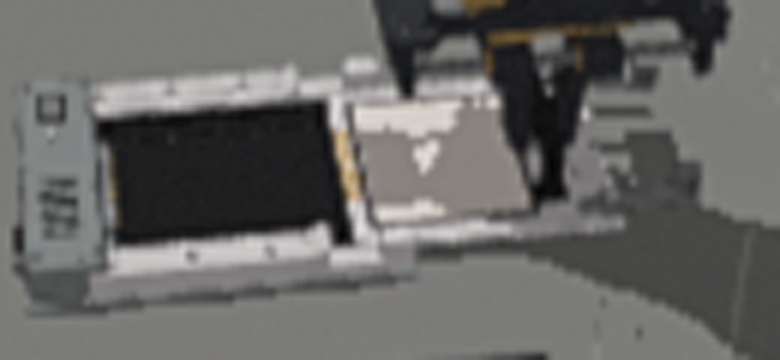

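The board lies between the keepers with its contact edge at about crop (345,170), and it's lightly seated with the force settled at level height. Now I'll slide it in.

Run:
```python
from h import *
z=.0268
for x in(-.150,-.125,-.070):
    h=manip.servo_line(W(x,D,z),R(PS),feed=.05,max_force=12); rep(x,h)
    if h: break
else:
    h=manip.servo_line(W(-.036,D,z),R(PS),feed=.03,max_force=7); rep("push",h)
```

```text
-0.15 False base [-150.     2.7] z 0.0267 F [ 0.4  0.9 -0.8] M [-0.01 -0.1   0.03] gap 0.0114 t 15.4917
-0.125 False base [-124.8    2.7] z 0.0268 F [ 0.3 -0.4  1.2] M [-0.1  -0.12 -0.03] gap 0.0115 t 16.1417
-0.07 False base [-68.6   2.7] z 0.0271 F [1.3 0.3 4. ] M [-0.04 -0.2  -0.  ] gap 0.0112 t 17.3917
push True base [-45.6   2.5] z 0.0271 F [-2.3 -0.2  5.6] M [-0.07  0.4   0.08] gap 0.0112 t 18.2
```

Run:
```python
from h import *
h=manip.servo_line(W(-.038,D,.0270),R(PS),feed=.02,max_force=12); rep("push2",h)
manip.wait(.3); rep("hold")
shot("side","s5"); b=cv2.imread("pics/s5.png")[180:240,180:310]; cv2.imwrite("pics/m5.png",cv2.resize(b,(780,360),interpolation=cv2.INTER_CUBIC))
```

```text
push2 False base [-40.    2.5] z 0.0271 F [-6.8 -0.7 12.3] M [-0.12  1.44  0.05] gap 0.0116 t 18.725
hold None base [-40.    2.5] z 0.0271 F [-7.1 -0.3 11.4] M [-0.17  1.36  0.04] gap 0.0112 t 19.025
```

View pics/m5.png

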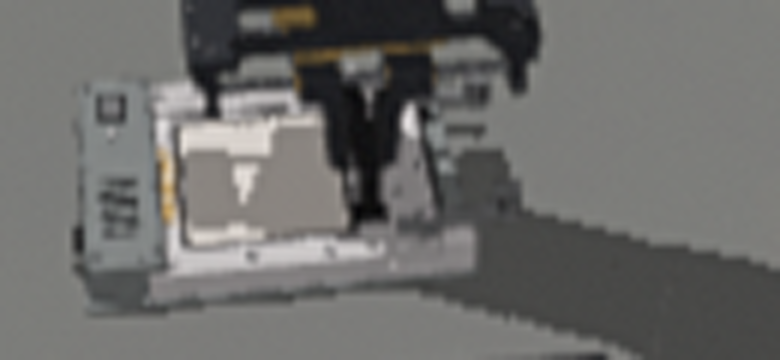

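The board now rests against the contacts, with its contact edge at crop (165,190) against the head. Both levers are still open and the reaction is about 7 N. Next I'll release it and swing the levers with shut fingers, following the arcs.

```bash
cat >> h.py <<'E'
def lever(side,ths,start=True,px=-.072,r=.044,d=.014,z=.024,mf=18):
    """push lever (side +1 left, -1 right) along its arc with the flat of the shut fingers"""
    def pose(th,d):
        a=np.array([-np.cos(th),-side*np.sin(th)]); n=np.array([-np.sin(th),side*np.cos(th)])
        p=np.array([px,side*.055])+r*a+d*n; return p,R(PS+side*th)
    p,o=pose(ths[0],d+.016)
    if start:
        manip.movep(W(*p,.11),o); manip.servo_line(W(*p,z),o,feed=.12,max_force=10); rep("down")
    for th in ths:
        p,o=pose(th,d); h=manip.servo_line(W(*p,z),o,feed=.08,max_force=mf); rep(f"th {th:.2f}",h)
        if h: break
    return pose(ths[-1],d+.03)
def away(po):
    p,o=po; manip.servo_line(W(*p,.024),o,feed=.15); manip.servo_line(W(*p,.11),o,feed=.15)
E
python3 - <<'E'
from h import *
manip.command_gripper(.045); x=manip.current_ee_pos(); rep("open")
manip.servo_line(x+[0,0,.10],feed=.15); manip.command_gripper(0,20); rep("up")
away(lever(1,[0,.25,.5,.75,1.0])); rep("done")
E
```

```text
open None base [-37.8   2.8] z 0.027 F [-0.3 -0.3 -0.5] M [-0.04  0.03 -0.02] gap 0.0451 t 19.725
up None base [-37.7   2.8] z 0.127 F [-0.2  0.3 -0.3] M [-0.1   0.06 -0.01] gap 0.0004 t 21.3
down None base [-115.3   84.7] z 0.0245 F [-0.1 -0.5  0.3] M [-0.03  0.   -0.03] gap 0.0004 t 22.7
th 0.00 False base [-115.7   68.1] z 0.0245 F [ 0.  -0.1  0.3] M [-0.09  0.01  0.  ] gap 0.0003 t 23.05
th 0.25 False base [-118.2   58.1] z 0.024 F [-1.3  0.7 -0.1] M [ 0.15  0.27 -0.02] gap 0.0006 t 23.45
th 0.50 False base [-117.6   47.1] z 0.0239 F [-1.6  2.9  0. ] M [0.61 0.41 0.05] gap 0.0004 t 23.85
th 0.75 False base [-114.4   36. ] z 0.0237 F [-2.9  3.4  1.4] M [0.78 0.62 0.14] gap 0.0006 t 24.25
th 1.00 False base [-108.2   25.5] z 0.0237 F [-3.2  2.6  0.1] M [0.4  0.68 0.06] gap 0.0005 t 24.65
done None base [-133.    41.6] z 0.1095 F [0.2 0.2 0.3] M [-0.04  0.03 -0.03] gap 0.0004 t 25.725
```

```bash
cat >> h.py <<'E'
def finish(side,ths):
    po=lever(side,ths,mf=22); p,o=po
    h=manip.servo_line(W(-.076,side*.011,.024),o,feed=.03,max_force=22); rep("final",h); manip.wait(.2); rep("hold"); away(po)
E
python3 - <<'E'
from h import *
finish(-1,[0,.25,.5,.75,1.0,1.2,1.4,1.571]); finish(1,[.8,1.0,1.2,1.4,1.571]); rep("end")
E
```

```text
down None base [-115.5  -85.1] z 0.0245 F [ 0.6 -0.5  0.7] M [-0.06  0.07  0.04] gap 0.0003 t 27.2
th 0.00 False base [-115.7  -67.8] z 0.0243 F [0.3 0.2 0.7] M [-0.07  0.06 -0.07] gap 0.0007 t 27.55
th 0.25 False base [-118.1  -57.9] z 0.0241 F [-0.   0.3  0.2] M [-0.06  0.12  0.02] gap 0.0007 t 27.95
th 0.50 False base [-117.5  -46.9] z 0.024 F [-0.8 -2.4 -0.5] M [-0.48  0.27  0.04] gap 0.0003 t 28.35
th 0.75 False base [-114.3  -36.1] z 0.0239 F [-2.5 -2.6 -0.7] M [-0.72  0.46 -0.06] gap 0.0004 t 28.75
th 1.00 False base [-108.2  -25.8] z 0.0238 F [-2.5 -2.9 -0.3] M [-0.69  0.7  -0.  ] gap 0.0002 t 29.15
th 1.20 False base [-101.5  -18.7] z 0.0238 F [-3.5  0.1 -0.7] M [-0.26  0.87 -0.05] gap 0.0007 t 29.5
th 1.40 False base [-93.5 -13.7] z 0.0239 F [-2.9 -0.3 -1.2] M [-0.15  0.7   0.  ] gap 0.0005 t 29.85
th 1.57 False base [-86.6 -10.7] z 0.0239 F [-4.5  1.1  1. ] M [0.01 1.03 0.06] gap 0.0007 t 30.175
final True base [-85.9 -10.4] z 0.022 F [-4.2 -0.4  2.4] M [-0.03  1.03  0.03] gap 0.0004 t 30.5167
hold None base [-86.1 -10.3] z 0.0218 F [-4.9 -0.3  2.8] M [-0.06  1.13  0.05] g
[... 242 characters left out ...]
e [-107.7   25.7] z 0.024 F [ 0.2 -0.  -0.6] M [-0.03  0.   -0.03] gap 0.0006 t 34.9667
th 1.20 False base [-102.2   19.8] z 0.0236 F [-2.3  1.5  1.2] M [0.33 0.64 0.04] gap 0.0007 t 35.3167
th 1.40 False base [-93.9  14.1] z 0.0237 F [-3.1  0.5  0.5] M [-0.01  0.6   0.03] gap 0.0005 t 35.6667
th 1.57 False base [-86.5  11.2] z 0.0238 F [-2.6  0.5 -1.1] M [ 0.09  0.67 -0.  ] gap 0.0002 t 35.9917
final True base [-86.2  11.3] z 0.0218 F [-3.8 -0.5  2.7] M [-0.03  0.9  -0.05] gap 0.0007 t 36.3417
hold None base [-86.4  11.3] z 0.0216 F [-3.4 -1.5  2.8] M [-0.1   0.84 -0.06] gap 0.0006 t 36.5417
end None base [-116.1   11.1] z 0.1095 F [-0.3 -0.4  0.3] M [-0.01  0.04  0.08] gap 0.0003 t 37.6167
```

Run:
```python
from h import *
manip.movep(W(-.20,.20,.22),R(PS)); manip.wait(.3)
im=shot("top","t6"); shot("side","s6")
a=cv2.imread("pics/t6.png")[132:212,205:280]; b=cv2.imread("pics/s6.png")[185:235,185:265]
cv2.imwrite("pics/m6.png",np.hstack([cv2.resize(a,(400,427),interpolation=cv2.INTER_CUBIC),np.vstack([cv2.resize(b,(400,250),interpolation=cv2.INTER_CUBIC),np.zeros((177,400,3),np.uint8)])]))
print(manip.current_time_s())
```

```text
39.625
```

View pics/m6.png

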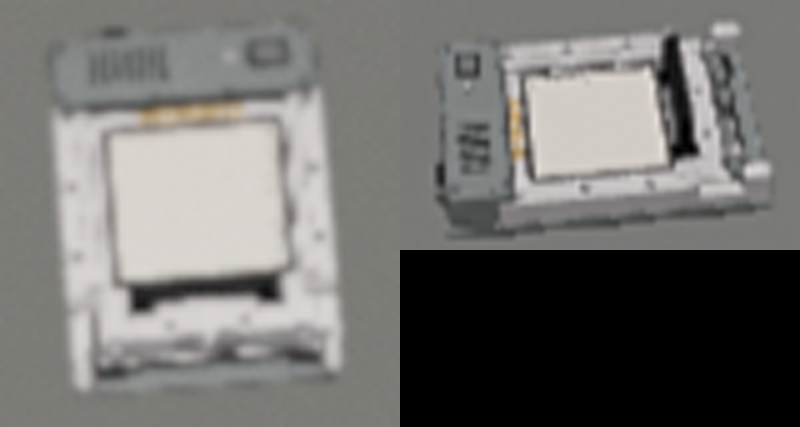

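The last picture shows the board home against the head, with both levers lying along the front edge at composite (110..320, 350). I'll do one firm push at the middle, on both tabs together, to check they're at the hard stop.

Run:
```python
from h import *
o=R(PS+np.pi/2)
manip.movep(W(-.112,0,.11),o); manip.servo_line(W(-.112,0,.026),o,feed=.12,max_force=10)
for x in(-.096,-.090,-.087,-.085,-.083,-.081,-.079,-.077):
    h=manip.servo_line(W(x,0,.026),o,feed=.05,max_force=25); rep(x,h)
    if h or manip.current_force()[0]<-28: break
manip.servo_line(W(-.115,0,.03),o,feed=.12); manip.servo_line(W(-.115,0,.12),o,feed=.15); rep("end")
manip.movep(W(-.20,.20,.22),R(PS)); manip.wait(.2); im=shot("top")
g=im.min(2).astype(np.float32); p=manip.camera_params("top"); f=192/np.tan(np.radians(p["vfov"]/2)); xx=np.arange(-100,-48,2)
print(xx)
for y in(-40,-30,-11,11,30,40):
    z=.043 if abs(y)<20 else .03
    P=np.array([W(x/1000,y/1000,z) for x in xx])@p["R"].T+p["t"]; u=(P[:,:2]/P[:,2:]*f+[p["cx"],p["cy"]]).astype(np.float32)
    print(y,cv2.remap(g,u[:,0][None],u[:,1][None],cv2.INTER_LINEAR)[0].astype(int))
```

```text
-0.096 False base [-95.7   0. ] z 0.0261 F [-0.5 -0.5 -0.2] M [-0.   -0.04 -0.02] gap 0.0003 t 42.5917
-0.09 False base [-89.7   0. ] z 0.026 F [-0.5  0.1 -0.2] M [ 0.05 -0.02 -0.  ] gap 0.0004 t 42.8583
-0.087 False base [-86.9  -0. ] z 0.026 F [ 0.1 -0.4 -0.5] M [ 0.02  0.   -0.03] gap 0.0004 t 43.1083
-0.085 False base [-86.5   0. ] z 0.0256 F [-5.5 -0.9  2.8] M [-0.07  1.06 -0.03] gap 0.0005 t 43.3583
-0.083 False base [-85.2   0. ] z 0.0254 F [-6.2 -0.9  2. ] M [-0.06  1.3   0.06] gap 0.0005 t 43.6083
-0.081 False base [-85.1   0. ] z 0.025 F [-10.3  -0.5   4.3] M [-0.13  2.13 -0.02] gap 0.0008 t 43.8583
-0.079 False base [-85.   0.] z 0.0246 F [-14.3  -1.6   7. ] M [-0.12  2.87  0.03] gap 0.0004 t 44.1083
-0.077 False base [-84.9  -0. ] z 0.0241 F [-17.9  -1.4   8.2] M [-0.18  3.64 -0.  ] gap 0.0003 t 44.3583
end None base [-1.153e+02  1.000e-01] z 0.1194 F [-0.3  0.7 -0.4] M [ 0.04 -0.02  0.03] gap 0.0006 t 45.575
[-100  -98  -96  -94  -92  -90  -88  -86  -84  -82  -80  -78  -76  -74
  -72  -70  -68  -66  -64  -62  -60  -58  -56  -54  -52  -50]
-40 [124 129 133 137 138 134 127 116 109 108 114 119 124 132 140 149 171 189
 204 209 210 207 194 173 129  85]
-30 [114 119 128 137 139 134 127 117 122 141 154 156 141 138 141 155 173 190
 200 205 205 204 201 194 178 158]
-11 [119 124 131 137 137 129 115  91  76  70  80  93 107 121 134 148 168 186
 200 207 211 210 208 205 190 165]
11 [118 125 135 137 136 126 119 119 142 156 162 138 123 117 131 150 173 192
 205 208 209 209 207 201 191 164]
30 [121 125 130 135 138 139 128 114  98 102 116 132 139 142 147 158 178 193
 205 208 208 205 193 172 142 110]
40 [125 130 137 139 139 131 121 107 108 116 127 129 127 132 140 149 169 187
 201 205 206 203 191 169 129  94]
```

```bash
python3 -c "
from rig import manip
print(manip.current_force(),manip.current_time_s()); print(manip.job_done())"
```

```text
[-0.2444652  -0.28509879 -0.14758365] 47.45
the job is handed in; nothing more can be done
None
```

I slid the light board home against the spring contacts and closed both levers to their hard stop. I handed the job in at 47.5 s with the arm clear; no verdict came back.

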